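Crack a seized nut loose with locking pliers

TASK

Use the locking pliers from the mat to crack the seized nut loose: put their open jaws round the nut, squeeze the handles together until they lock on it, and swing them anticlockwise (seen from above) until the nut has turned at least an eighth of a turn (45 degrees). Then, with the pliers still on the nut, press the release lever to spring the jaws open, and lay the pliers, unlocked, flat back on the mat without dropping them. Leave the other things on the bench where they are.

Things in the scene. Friction and masses are not known exactly. Their poses are not given: they have to be found in the camera images.
- pliers: Locking pliers (mole grips), bare steel, 225 mm long, 0.5 kg, lying on their side, 18 mm thick; jaws and handles move in the horizontal plane. Pose of the frame (fixed jaw, fixed handle): origin on the underside under the big rivet of the jaws, x out of the jaws, y to the fixed-handle side (moving handle at -y), z up. Centre of mass near (-46, -13) mm. They start open.
- rivet (a point): Middle of the frame's cheeks round the big rivet, pliers' (0, -5) mm, 9 mm above the underside. The cheeks have parallel flats, 36.5 mm apart (y = -23 to +13.5 mm), over x = -11 to +11 mm. Gripped across them, along pliers' y, the pliers can be carried without closing; gripped across both handles they close and lock.
- pliers_mouth (a point): Point of the pliers' frame between the jaws, pliers' (32, -1) mm, 9 mm above the underside: a gripped nut's axis lies here. The toothed jaws, 12 mm high, have a flat and two lips that fit round a hexagon: set them with pliers' x along the nut's x or a multiple of 60 deg from it (7 deg off does no harm). Open, a nut with its axis at (32, -5) mm has about 3 mm of room each way in y, 2 mm in x.
- fixed_grip (a point): On the outer face of the fixed handle, mid height, 65 mm behind the rivet (pliers' (-65, 20) mm). The fixed handle is a straight bar, 15 mm wide and 18 mm high, from (-15, 6) to (-108, 16) mm, 6 deg off the pliers' x axis; its adjusting screw reaches back to x = -127 mm.
- moving_grip (a point): On the outer face of the moving handle (17 mm high), opposite fixed_grip. Pliers' (-64, -37) mm open: 57 mm over both handles; (-65, -14) mm locked: 34 mm. Squeezing both together here locks the pliers. The middle between the handles moves 11 mm to +y meanwhile, so fingers that stay centred swing the frame about 0.12 rad anticlockwise round the nut.
- pliers_mid (a point): Point of the pliers' frame between the handles, pliers' (-60, 0) mm, 9 mm above the underside; it tells whether the pliers lie on the mat.
- pliers_toggle (a joint): Fold of the pliers' toggle link, rad. About 0.74: jaws fully open (a spring holds them so). It shrinks as the handles are squeezed; 0.10 is dead centre; about 0 (-0.05 to 0.02) is the link home on its stop: locked, and it stays so when let go. Locking onto the nut takes up to 20 N on each handle at the grip points.
- pliers_release (a joint): Release lever, pivoted inside the moving handle: 0 at rest, 0.30 rad pressed right into the handle. Squeezing its tail towards the moving handle (about 5 N at the tail) pushes the link back over dead centre at about 0.1 to 0.15 rad and the jaws spring open as far as the fingers allow.
- release_tail (a point): Middle of the tail of the release lever, a paddle 12 mm high, 30 mm long, 5 mm thick, on the inner side of the moving handle. Locked it stands at pliers' (-161, 10) mm, free behind the fixed handle's screw. A finger fits on either side of tail and handle end.
- handle_end (a point): In the middle of the moving handle's bar (17 mm high, 11 mm wide), 16 mm before its rear end, opposite the lever's tail. Locked it stands at pliers' (-163, -23) mm: 42 mm over tail and handle, 24 mm clear between them. Pinching tail and handle end together presses the lever.
- nut_mid (a point): Centre of the seized nut, 11 mm above the bench. A worn hexagon nut, 19 mm across its flats, 10 mm high (6 to 16 mm above the bench) on a washer; the stud end, 12 mm in diameter, stands out of it up to 28 mm above the bench. x and y turn with the nut: its flats face along y and every 60 degrees from it. It sits at the plate's (-40, -40) mm corner.
- nut (a joint): Turn of the nut, rad, anticlockwise from above positive: 0 at the start (it cannot be turned the other way), stop at 2.6. It is stiff (0.22 N m) and stays where it is left, but the pliers can drag it back a few degrees as they are released and taken off; it does not rise.
- anchor_plate: Square steel plate 130 x 130 x 3 mm, fixed flat on the bench, left over from a removed bench vice; three empty bolt holes and one stud with the nut. Origin at the centre of its underside, x and y along its sides, z up.
- mat: Black rubber bench mat, 270 (x) by 250 (y) mm, 3 mm thick, fixed; origin at the centre of its underside. The pliers start on it.
- spanner: Bystander: combination spanner 200 mm long lying on the bench; origin under its middle.
- oil_can: Bystander: upright spray can of penetrating oil, 54 mm in diameter, 170 mm tall; origin under its foot.
- screw_jar: Bystander: glass screw jar with a steel lid, 72 mm in diameter, 85 mm tall; origin under its foot.
Things that resemble listed ones, but are neither listed nor needed, are in the scene too. Leave any turquoise look-alike of the anchor_plate alone.

How it is judged:
On the way, in this order (a step that is already met when the one before it is completed fails the run):
1. the pliers are locked past dead centre onto the nut, which has not been turned yet (value of joint pliers_toggle below 0.05 rad and distance between pliers_mouth and nut_mid below 0.012 m and value of joint nut below 0.35 rad), for 0.2 s.
2. the nut has been turned at least an eighth of a turn with the pliers still locked on it (value of joint nut above 0.72 rad and value of joint pliers_toggle below 0.05 rad and distance between pliers_mouth and nut_mid below 0.012 m), for 0.1 s.
3. the release lever is pressed and has pushed the toggle back over centre, with the nut still between the jaws (value of joint pliers_release above 0.06 rad and value of joint pliers_toggle above 0.13 rad and distance between pliers_mouth and nut_mid below 0.025 m), for 0.04 s.
At the end, for the whole second after the job is handed in: The nut stands turned anticlockwise by at least 0.60 rad (34 degrees: it may be dragged back a little as the pliers come off), the pliers are unlocked (toggle above 0.45 rad) and lie flat (within 0.15 rad) and still on the mat, the point between their handles (pliers_mid) over the mat (value of joint nut above 0.6 rad and value of joint pliers_toggle above 0.45 rad and x of pliers_mid in the frame of mat between -0.135 and 0.135 m and y of pliers_mid in the frame of mat between -0.125 and 0.125 m and height (world z) of pliers_mid below 0.022 m and (angle between pliers's own z axis and vertical below 0.15 rad or angle between pliers's own z axis and vertical above 2.99 rad) and linear speed of pliers below 0.02 m/s and angular speed of pliers below 0.2 rad/s); the robot touches nothing.
It fails at once if the pliers dropped or thrown down on the bench (linear speed of pliers above 0.8 m/s and height (world z) of pliers below 0.05 m).
It fails at once if another thing on the bench was shifted by more than 40 mm (distance of any of spanner, oil_can, screw_jar from where it was at the start of the episode above 0.04 m).
It also fails if it takes over 59 s, if anything falls off the work surface, if the arm or the gripper's body presses on something with over 40 N, if the wrist force passes 120 N, or if a joint passes its speed limit or range.

ROBOT

A 7-joint arm with a two-finger parallel gripper is mounted at the origin on the work surface. World frame = base frame: x ahead of the robot, y to its left, z up, the work surface at z = 0. Lengths are in m, angles in rad, forces in N, time in s.
With the tool pointing down it reaches from about 0.4 to 0.875 m from the base axis. Payload 19.3 kg.
Tool frame: the origin (TCP) lies midway between the tips of the shut fingers; the grasp point (between the pads) lies 19 mm behind it (bot.pinch_z is the distance from the TCP to the grasp point, in m); z points along the fingers, y is the line along which they close (so a half turn about z gives the same grasp; the last joint's range is limited). The gripper opens to 85 mm and grips with 20 to 120 N. Pads are 22 mm wide; open, the fingers measure 114 mm over their backs; the gripper's body (76 mm by 85 mm) begins 54 mm behind the grasp point. The pads swing forward as they close: fully open they stand 13 mm farther back than shut.
Start: joints at [-1.343, 0.521, -0.036, 1.599, 0.021, 1.021, -0.113], TCP at [0.183, 0.597, 0.231] pointing down, gripper open.
Joint ranges: [-2.91, 2.91], [-0.3, 2.13], [-1.5, 1.42], [0.17, 2.43], [-1.26, 4.41], [0.16, 1.93], [-2.52, 2.52]. Speed limits (rad/s): [1.89, 1.89, 2.39, 2.39, 3.01, 3.01, 3.01].

INTERFACE

Orientations are given as [roll, pitch, yaw] about the fixed x, y, z axes, in that order (R = Rz(yaw) Ry(pitch) Rx(roll)).
In Python, from workcell import observe, viewer, bot gives the robot as it stands. The module is installed in compiled form; this text tells all that it offers.
- The arm moves only by the tool play_rows, never from a script. Its argument "motion" is a list of rows, each a list of 7 numbers: the shift along the tool's x, y, z in cm, then the turn, a rotation vector about the tool's x, y, z in rad, then the opening, from -1 (shut) to 1 (fully open), so that 0 is half open. A call has exactly 5 rows; each row is the pose to reach, as a shift and turn from the pose commanded when the call began, along the tool's axes at that moment; what a row does not reach only later rows make up. A row lasts 1/10 s, in which the tool goes at most 50 mm and 8.59 degrees, less where a joint would pass 70% of its speed; a pose out of reach is approached as far as the arm can. A call with a gripper value outside its range is refused whole. The fingers move at their own pace and stop on an object; "squeeze" is the grip in N (left out, the last holds). Time passes only in rows, so rows that repeat a pose let the fingers close, or fill a call up. It gives the time, the measured TCP pose, the force, the opening and the grip force at its end, in the units of the state.
- observe(): the state, without advancing time (a new reading comes with each control period).
- viewer.grab_frame(name): name is "scene" or "top" or "wrist"; returns (picture, depth): 480x640x3 uint8, red, green, blue; 480x640 float32, m along the optical axis (not along the pixel's ray), 0 where there is no reading.
- viewer.camera_info(name): a dict with "fx", "fy", "cx", "cy" (pixels), "R" (3x3) and "t" (3): a world point X has camera coordinates R X + t. Camera axes: x right, y down, z forward; pixel columns grow to the right and rows downward; lengths in m; the calibration is good to about 2 mm. A picture is of the moment at which its call begins: read the wrist's pose just before it. camera_info takes no time and is no camera call; for the wrist camera it gives the pose at the moment of the call.
- bot.job_done(): hands the job in; it is judged then, once.
The state is a dict: "clock": time; "qpos": joint angles; "qd": joint speeds; "joint_efforts": joint torques, N m; "position": TCP position; "tool_rot": TCP orientation; "force": force on the tool from outside, world axes, zero at the start; "moment": the same for the moment, N m; "grip_width": finger opening in m; "finger_force": force on a finger pad.
Only numpy, scipy, OpenCV 4.12 (cv2) and the standard library are available. Lean on these libraries where they do the work, as an engineer would, in place of code of your own. Each camera call takes 0.05 s, during which the arm holds its last target. There are 200 camera calls.

## Working session

There is one attempt and no reset: what is moved stays moved. The work goes in short steps, Python scripts to look and compute and a tool call to move; the robot and the scene stay as the last step left them, time stands still between calls to the robot, and variables do not carry over. Pictures are saved under pics/ and viewed, at most 10 in all, crops included, and the job is handed in when it is done.

Besides the shell and the picture viewer there is one more tool, called after ">>>" as a command line: name --pt "numbers of a row" for each row, then --argument value for the rest. play_rows: Moves the arm, as the interface text tells. Its arguments: {"type":"object","properties":{"motion":{"type":"array"},"squeeze":{"type":"number"}},"required":["motion"]}

```bash
mkdir -p pics; cat > h.py <<'E'
import numpy as np, cv2
from scipy.spatial.transform import Rotation as Ro
from workcell import observe, viewer, bot
def grab(n,save=None):
    ci=viewer.camera_info(n); p,d=viewer.grab_frame(n)
    if save: cv2.imwrite('pics/'+save,p[:,:,::-1])
    return p,d,ci
def ray(ci,u,v,z):
    R=np.array(ci['R']);t=np.array(ci['t']);c=-R.T@t
    r=R.T@np.array([(u-ci['cx'])/ci['fx'],(v-ci['cy'])/ci['fy'],1.]); return c+r*(z-c[2])/r[2]
def proj(ci,X):
    c=np.array(ci['R'])@np.array(X)+ci['t']; return np.array([ci['fx']*c[0]/c[2]+ci['cx'],ci['fy']*c[1]/c[2]+ci['cy']])
def cloud(d,ci):
    v,u=np.mgrid[0:480,0:640]; P=np.stack([(u-ci['cx'])/ci['fx']*d,(v-ci['cy'])/ci['fy']*d,d],-1)
    return (P-np.array(ci['t']))@np.array(ci['R'])
def st():
    s=observe(); print(s['clock'],np.round(s['position'],4),np.round(s['tool_rot'],4),'F',np.round(s['force'],1),'w',round(s['grip_width'],4),s['finger_force'],np.round(s['qpos'],2)); return s
E
python3 - <<'E'
from h import *
st()
for n in('scene','top'):
    p,d,ci=grab(n,n+'0.png'); print(n,ci['fx'],np.round(ci['R'],3).tolist(),ci['t'],(d>0).mean())
print(bot.pinch_z)
E
```

```text
0.0 [0.1833 0.5971 0.2307] [-3.1404e+00  1.0000e-04  2.8438e+00] F [-0.4 -0.6 -0.4] w 0.0856 0.0 [-1.34  0.52 -0.04  1.6   0.02  1.02 -0.11]
scene 442.9674569486483 [[-0.595, 0.804, 0.013], [0.481, 0.368, -0.796], [-0.644, -0.467, -0.605]] [ 0.33191089 -0.23213714  1.410439  ] 0.9910481770833334
top 460.69041398728245 [[0.024, -1.0, -0.0], [-0.986, -0.024, -0.163], [0.163, 0.004, -0.987]] [0.00450659 0.58602927 0.98644139] 0.996103515625
0.0187
```

View pictures.

View pics/top0.png

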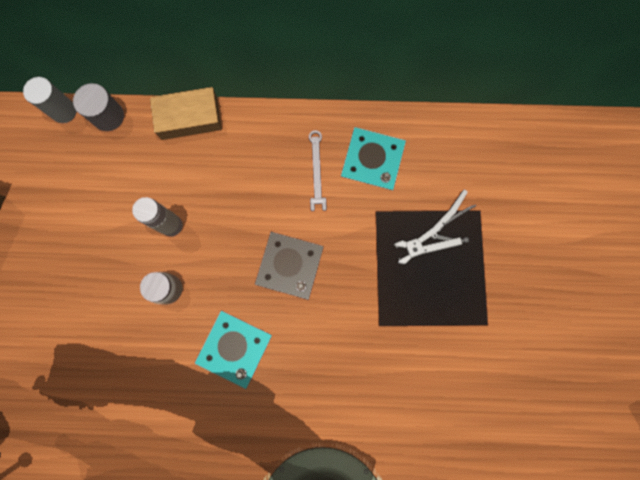

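View pics/scene0.png

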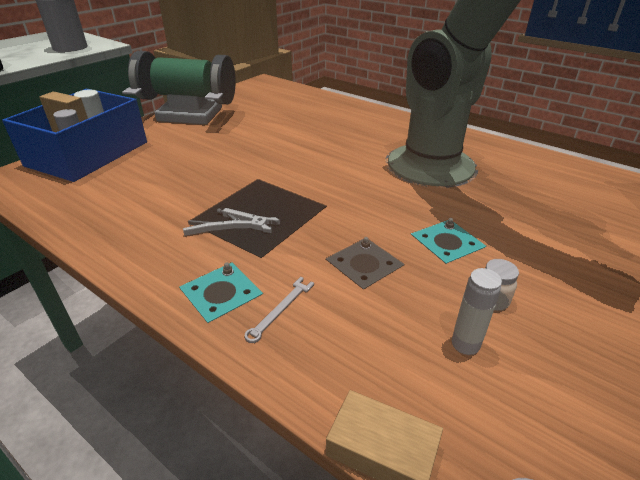

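```bash
python3 - <<'E'
from h import *
ci=viewer.camera_info('top')
for n,u,v,z in [('rivet',415,246,.02),('jaws',401,253,.02),('fixend',462,240,.02),('movend',465,192,.02),('nut',302,286,.02),('mat1',376,212,0),('mat2',487,325,0),('pl',289,266,0),('c1',271,232,0),('c2',323,247,0),('c3',309,298,0),('c4',255,284,0)]:
    print(n,np.round(ray(ci,u,v,z),3))
s=observe();Rt=Ro.from_euler('xyz',s['tool_rot']).as_matrix();print(np.round(Rt,3))
c=viewer.camera_info('wrist');R=np.array(c['R']);t=np.array(c['t']);print(c['fx'],'cam in tool',Rt.T@(-R.T@t-s['position']),np.round(R@Rt,3))
E
```

```text
rivet [ 0.583 -0.197  0.02 ]
jaws [ 0.566 -0.165  0.02 ]
fixend [ 0.6   -0.306  0.02 ]
movend [ 0.715 -0.315  0.02 ]
nut [0.485 0.06  0.02 ]
mat1 [ 0.666 -0.109  0.   ]
mat2 [ 0.408 -0.364  0.   ]
pl [0.532 0.093 0.   ]
c1 [0.612 0.138 0.   ]
c2 [0.579 0.015 0.   ]
c3 [0.459 0.044 0.   ]
c4 [0.488 0.17  0.   ]
[[-0.956  0.293 -0.   ]
 [ 0.293  0.956 -0.001]
 [-0.    -0.001 -1.   ]]
388.5951944040865 cam in tool [ 0.07907798 -0.0004823  -0.14176457] [[ 0.     1.     0.001]
 [-0.953  0.001 -0.304]
 [-0.304 -0.001  0.953]]
```

>>> play_rows --pt "-3.4 -3.5 0 0 0 0 1" --pt "-6.8 -7 0 0 0 0 1" --pt "-10.2 -10.5 0 0 0 0 1" --pt "-13.6 -14 0 0 0 0 1" --pt "-17 -17.5 0 0 0 0 1"

```text
clock: 0.6
position: [0.2951, 0.3783, 0.2312]
tool_rot: [-3.141, -0.0, 2.844]
force: [1.4, 0.2, -0.4]
grip_width: 0.0854
finger_force: 0.0
```

>>> play_rows --pt "-3.4 -3.5 0 0 0 0 1" --pt "-6.8 -7 0 0 0 0 1" --pt "-10.2 -10.5 0 0 0 0 1" --pt "-13.6 -14 0 0 0 0 1" --pt "-17 -17.5 0 0 0 0 1"

```text
clock: 1.1
position: [0.4061, 0.1612, 0.2314]
tool_rot: [3.141, 0.0, 2.844]
force: [1.0, 0.6, -0.2]
grip_width: 0.0855
finger_force: 0.0
```

>>> play_rows --pt "-2.5 -2.5 0 0 0 0 1" --pt "-5 -5 0 0 0 0 1" --pt "-7.2 -7.4 0 0 0 0 1" --pt "-7.2 -7.4 0 0 0 0 1" --pt "-7.2 -7.4 0 0 0 0 1"

```text
clock: 1.6
position: [0.4527, 0.0709, 0.2311]
tool_rot: [-3.141, -0.0, 2.842]
force: [-0.1, 0.5, -0.1]
grip_width: 0.0854
finger_force: 0.0
```

```bash
python3 - <<'E'
from h import *
st(); p,d,ci=grab('wrist','w1.png'); print(proj(ci,[.485,.06,.02]))
E
```

```text
1.6 [0.4527 0.0709 0.2311] [-3.1413e+00 -5.0000e-04  2.8423e+00] F [-0.1  0.5 -0.1] w 0.0854 0.0 [-0.44  0.26  0.19  2.03 -0.06  0.86  1.06]
[318.90940691 242.16617268]
```

View pics/w1.png

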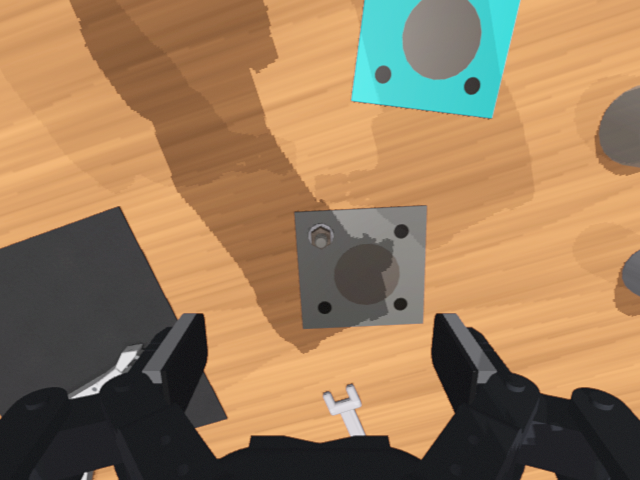

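>>> play_rows --pt "-1.4 0 4.5 0 0 0 1" --pt "-2.8 0 9 0 0 0 1" --pt "-4 0 13 0 0 0 1" --pt "-4 0 13 0 0 0 1" --pt "-4 0 13 0 0 0 1"

```text
clock: 2.15
position: [0.4904, 0.0602, 0.1017]
tool_rot: [-3.141, -0.001, 2.845]
force: [0.9, 0.4, 1.2]
grip_width: 0.0853
finger_force: 0.0
```

```bash
python3 - <<'E'
from h import *
s=st(); p,d,ci=grab('wrist'); u,v=proj(ci,[.485,.06,.02]).astype(int); print(u,v)
np.savez('nut.npz',p=p,d=d,**{k:np.array(x) for k,x in ci.items()})
P=cloud(d,ci)
c=p[v-75:v+75,u-75:u+75]; cv2.imwrite('pics/nutc.png',cv2.resize(c[:,:,::-1],(600,600),interpolation=cv2.INTER_CUBIC))
Z=P[...,2]
near=np.hypot(P[...,0]-.485,P[...,1]-.06)<.03
for lo,hi in((.0005,.0045),(.0045,.0085),(.013,.0185),(.025,.031)):
    m=near&(Z>lo)&(Z<hi); q=P[m]; print(lo,len(q), q.mean(0) if len(q) else '', cv2.minAreaRect(q[:,:2].astype(np.float32)*1000) if len(q)>4 else '')
m=near&(Z>.0135)&(Z<.018)
print(np.percentile(Z[near],[5,50,95,99]))
E
```

```text
2.15 [0.4904 0.0602 0.1017] [-3.1409e+00 -1.5000e-03  2.8446e+00] F [0.9 0.4 1.2] w 0.0853 0.0 [-0.36  0.52  0.15  2.05 -0.14  0.58  1.16]
317 245
0.0005 4805 [0.48523505 0.06175918 0.00212309] ((486.05279541015625, 61.33924865722656), (56.49100875854492, 59.21772384643555), 64.1584701538086)
0.0045 163 [0.47829094 0.06420099 0.00545722] ((480.9198913574219, 63.112239837646484), (24.411136627197266, 17.807588577270508), 71.3362045288086)
0.013 432 [0.48133216 0.06291708 0.01458858] ((483.6073913574219, 62.12562561035156), (18.6867618560791, 21.520980834960938), 73.60639190673828)
0.025 272 [0.48358238 0.0622377  0.02641715] ((483.6287841796875, 62.0308723449707), (11.072633743286133, 11.180403709411621), 8.14599323272705)
[0.00111559 0.17902872 0.18932708 0.19096156]
```

View pics/nutc.png

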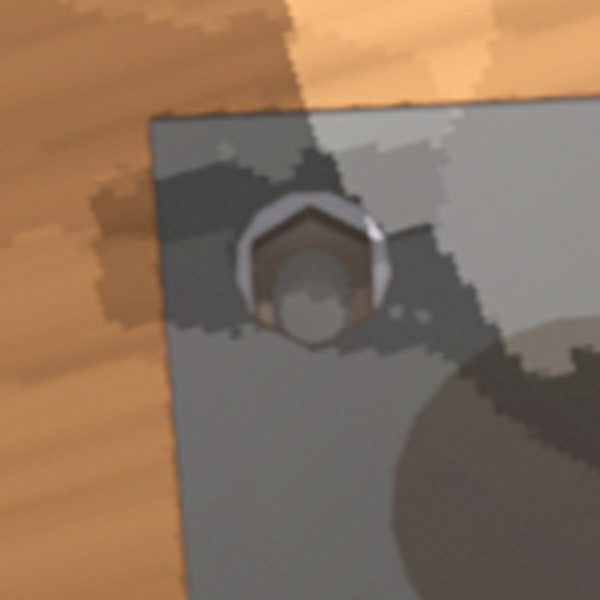

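>>> play_rows --pt "-2 -2 -3 0 0 0 1" --pt "-4.5 -5 -5.5 0 0 0 1" --pt "-7 -7.5 -7.5 0 0 0 1" --pt "-9.2 -10.3 -8.9 0 0 0 1" --pt "-11.5 -12.8 -8.9 0 0 0 1"

```text
clock: 2.7
position: [0.5649, -0.0977, 0.1955]
tool_rot: [3.14, 0.006, 2.844]
force: [-0.1, 0.5, 0.4]
grip_width: 0.0857
finger_force: 0.0
```

>>> play_rows --pt "-1.5 -1.7 -1.2 0 0 0.14 1" --pt "-3 -3.4 -2.4 0 0 0.28 1" --pt "-4.5 -5.1 -3.6 0 0 0.42 1" --pt "-6 -6.8 -4.8 0 0 0.56 1" --pt "-7.6 -8.5 -5.9 0 0 0.7 1"

```text
clock: 3.2
position: [0.6116, -0.2, 0.2534]
tool_rot: [3.138, 0.002, 2.139]
force: [0.2, 0.7, 0.0]
grip_width: 0.0852
finger_force: 0.0
```

>>> play_rows --pt "0 0 0 0 0 0.14 1" --pt "0 0 0 0 0 0.28 1" --pt "0 0 0 0 0 0.28 1" --pt "0 0 0 0 0 0.28 1" --pt "0 0 0 0 0 0.28 1"

```text
clock: 3.7
position: [0.6112, -0.1996, 0.2504]
tool_rot: [3.14, 0.0, 1.868]
force: [-0.1, 0.1, 0.1]
grip_width: 0.0857
finger_force: 0.0
```

```bash
python3 - <<'E'
from h import *
s=st(); p,d,ci=grab('wrist','w2.png'); 
np.savez('pl.npz',p=p,d=d,**{k:np.array(x) for k,x in ci.items()})
P=cloud(d,ci);Z=P[...,2]
m=(Z>.012)&(Z<.035)&(P[...,0]>.45)&(P[...,0]<.78)&(P[...,1]>-.4)&(P[...,1]<-.1)
print(m.sum(),np.percentile(Z[m],[5,50,95]))
b=P[(Z<.008)&(Z>-.003)&(p.max(-1)<60)]; print('mat z',np.median(b[:,2]))
v,u=np.nonzero(m);print(u.min(),u.max(),v.min(),v.max())
E
```

```text
3.7 [ 0.6112 -0.1996  0.2504] [3.1402e+00 1.0000e-04 1.8678e+00] F [-0.1  0.1  0.1] w 0.0857 0.0 [-0.07  0.58  0.47  1.55 -0.28  1.09  0.76]
6468 [0.01436118 0.0193966  0.021432  ]
mat z 0.0021778293708950847
258 487 139 341
```

View pics/w2.png

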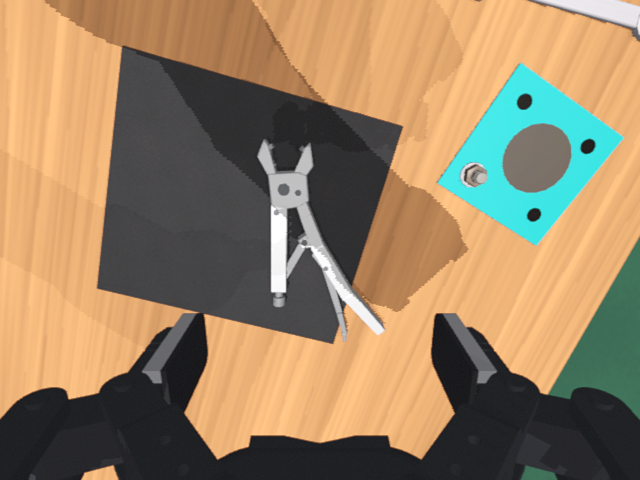

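```bash
cat > pl.py <<'E'
from h import *
f=np.load('pl.npz'); p,d=f['p'],f['d']; ci={k:f[k] for k in('fx','fy','cx','cy','R','t')}
g=p.max(-1).astype(int); sat=g-p.min(-1)
m=((g>85)&(sat<40)).astype(np.uint8); m[:130]=0;m[345:]=0;m[:,:240]=0;m[:,400:]=0
n,l,stt,c=cv2.connectedComponentsWithStats(m,connectivity=8); k=1+stt[1:,4].argmax(); print(stt[k],c[k]); m=cv2.morphologyEx((l==k).astype(np.uint8),cv2.MORPH_CLOSE,np.ones((5,5)))
riv=ray(ci,284,189,.0205); print('rivet approx',riv)
th=1.868
v,u=np.nonzero(m); Q=np.array([ray(ci,a,b,.0205) for a,b in zip(u,v)])
for it in range(3):
    ex=np.array([np.cos(th),np.sin(th)]);ey=np.array([-ex[1],ex[0]])
    q=np.c_[(Q[:,:2]-riv[:2])@ex,(Q[:,:2]-riv[:2])@ey]*1000
    h=q[(q[:,0]<-25)&(q[:,0]>-95)&(q[:,1]>-2)]
    # outer edge of the fixed handle
    xs=np.arange(-90,-25,3.);e=np.array([np.percentile(q[(abs(q[:,0]-x)<1.5)][:,1],99) for x in xs]); a,b=np.polyfit(xs,e,1)
    print('th',th,'outer edge slope',a,'at -65',a*-65+b); th+=np.arctan(a)+np.arctan(10/93)
for x in np.arange(-12,36,3.): 
    w=q[abs(q[:,0]-x)<1.5][:,1]; print(x,w.min(),w.max()) if len(w) else None
print('xmax',q[:,0].max())
E
python3 pl.py
```

```text
[ 257  139  128  203 6784] [304.05498231 238.59507665]
rivet approx [ 0.57423761 -0.19815661  0.0205    ]
th 1.868 outer edge slope -0.03819903877366629 at -65 15.961603650786888
th 1.936934847915782 outer edge slope -0.1065063430270818 at -65 20.4786971160667
th 1.9379438310899026 outer edge slope -0.10788770019218112 at -65 20.559298909956038
-12.0 -22.282007997463914 14.928776015072623
-9.0 -22.51310307400598 14.60793319851328
-6.0 -22.819520857648797 14.288621725533275
-3.0 -22.087719081479047 13.970830658860061
0.0 -22.317451330438193 14.404846692131727
3.0 -22.54609915848592 14.299326573981775
6.0 -22.773670225842633 13.983763964234697
9.0 -23.000172120749937 14.519610898173593
12.0 -23.22561236031505 14.309880300215461
15.0 -26.36296544167318 15.581265213990623
18.0 -28.467204199611825 16.318032345492767
21.0 -29.61992138845942 17.891203015200883
24.0 -28.88818512682266 19.349576484861124
27.0 -29.166675349987027 20.07537645176005
30.0 -28.439925226417493 21.62890611439258
33.0 -28.648863098850708 22.348392354841625
xmax 47.693813522597345
```

>>> play_rows --pt "0.3 -1 4.5 0 0 -0.07 1" --pt "0.6 -2 9 0 0 -0.07 1" --pt "1 -3 13.5 0 0 -0.07 1" --pt "1.25 -3.1 17 0 0 -0.07 1" --pt "1.25 -3.1 20 0 0 -0.07 1"

```text
clock: 4.25
position: [0.5771, -0.1966, 0.0477]
tool_rot: [-3.141, -0.001, 1.936]
force: [1.2, -1.1, 0.2]
grip_width: 0.0852
finger_force: 0.0
```

>>> play_rows --pt "0 0 1.5 0 0 0 1" --pt "0 0 3 0 0 0 1" --pt "0 0 4 0 0 0 1" --pt "0 0 4.4 0 0 0 1" --pt "0 0 4.4 0 0 0 1"

```text
clock: 4.75
position: [0.5781, -0.1973, 0.0055]
tool_rot: [3.141, 0.0, 1.934]
force: [-0.7, -0.8, -0.2]
grip_width: 0.0852
finger_force: 0.0
```

>>> play_rows --pt "0 0 0 0 0 0 0.3" --pt "0 0 0 0 0 0 0.1" --pt "0 0 0 0 0 0 -0.2" --pt "0 0 0 0 0 0 -0.5" --pt "0 0 0 0 0 0 -0.6" --squeeze 100

```text
clock: 5.25
position: [0.5784, -0.1972, 0.0063]
tool_rot: [3.14, 0.0, 1.934]
force: [-2.0, 1.8, 14.2]
grip_width: 0.0341
finger_force: 100.8
```

```bash
python3 - <<'E'
from h import *
st(); p,d,ci=grab('wrist','w3.png')
E
```

```text
5.25 [ 0.5784 -0.1972  0.0063] [3.1405e+00 4.0000e-04 1.9340e+00] F [-2.   1.8 14.2] w 0.0341 100.84435427561402 [ 0.03  0.83  0.3   1.78 -0.41  0.59  0.94]
```

View pics/w3.png

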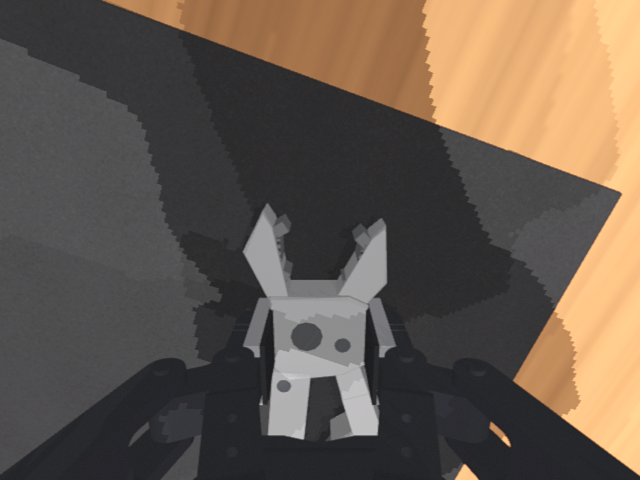

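>>> play_rows --pt "0 0 -1 0 0 0 -0.6" --pt "0 0 -2.5 0 0 0 -0.6" --pt "0 0 -5 0 0 0 -0.6" --pt "0 0 -7.5 0 0 0 -0.6" --pt "0 0 -9.4 0 0 0 -0.6"

```text
clock: 5.8
position: [0.578, -0.1973, 0.1017]
tool_rot: [3.141, 0.001, 1.934]
force: [0.9, -0.4, -5.2]
grip_width: 0.0338
finger_force: 100.3
```

>>> play_rows --pt "1.5 0.2 0 0 0 -0.1 -0.6" --pt "4.5 0.5 0 0 0 -0.25 -0.6" --pt "7.8 0.9 0 0 0 -0.4 -0.6" --pt "11.1 1.3 0 0 0 -0.55 -0.6" --pt "14.4 1.7 0 0 0 -0.7 -0.6"

```text
clock: 6.3
position: [0.5422, -0.0555, 0.1003]
tool_rot: [3.142, 0.001, 2.64]
force: [1.2, -0.3, -5.3]
grip_width: 0.034
finger_force: 100.1
```

>>> play_rows --pt "2.2 2.4 0 0 0 -0.15 -0.6" --pt "4.5 4.9 0 0 0 -0.3 -0.6" --pt "7 7.4 0 0 0 -0.45 -0.6" --pt "9 9.5 0 0 0 -0.6 -0.6" --pt "9.9 10.6 0 0 0 -0.7 -0.6"

```text
clock: 6.8
position: [0.5069, 0.0867, 0.1002]
tool_rot: [3.141, 0.0, -2.941]
force: [-0.4, -0.2, -4.6]
grip_width: 0.0336
finger_force: 100.3
```

>>> play_rows --pt "0 0 0 0 0 -0.14 -0.6" --pt "0 0 0 0 0 -0.28 -0.6" --pt "0 0 0 0 0 -0.42 -0.6" --pt "0 0 0 0 0 -0.57 -0.6" --pt "0 0 0 0 0 -0.57 -0.6"

```text
clock: 7.3
position: [0.5078, 0.0836, 0.1]
tool_rot: [-3.141, 0.0, -2.377]
force: [-0.3, -0.8, -4.5]
grip_width: 0.0335
finger_force: 100.4
```

```bash
cat > riv.py <<'E'
from h import *
s=st(); p,d,ci=grab('wrist','w4.png'); P=cloud(d,ci)
Rt=Ro.from_euler('xyz',s['tool_rot']).as_matrix()
T=(P-s['position'])@Rt*1000
# dark rivet disc on cheek
print('px tool pos at (306,336)',T[336,315], )
g=p.max(-1).astype(np.uint8)
roi=np.zeros_like(g);roi[300:375,278:362]=1
m=((g<105)&(roi>0)).astype(np.uint8)
n,l,S,c=cv2.connectedComponentsWithStats(m)
for k in range(1,n):
    if S[k,4]>40: print(S[k],c[k],np.round(np.median(T[l==k],0),1))
for w in((345,300),(345,280),(320,282),(310,360),(340,360),(320,310)):print(w,np.round(T[w[1],w[0]],1))
np.savez('c4.npz',p=p,d=d,T=T,P=P)
E
python3 riv.py
```

```text
7.3 [0.5078 0.0836 0.1   ] [-3.1408  0.     -2.3773] F [-0.3 -0.8 -4.5] w 0.0335 100.40787985548377 [-0.17  0.54 -0.14  1.99  0.13  0.62  1.94]
px tool pos at (306,336) [  1.5192397   -0.75903298 -14.55808064]
[292 323  31  28 664] [306.51506024 336.23644578] [  1.4  -3.9 -14.4]
[335 339  15  14 158] [342.37341772 345.00632911] [ -2.7   9.5 -13.9]
(345, 300) [ 16.3  10.1 -14.5]
(345, 280) [21.9 10.3 -9.4]
(320, 282) [16.7  1.1  0.6]
(310, 360) [ -9.   -2.7 -14.3]
(340, 360) [ -9.5   8.8 -13.7]
(320, 310) [ 11.9   1.1 -13.9]
```

View pics/w4.png

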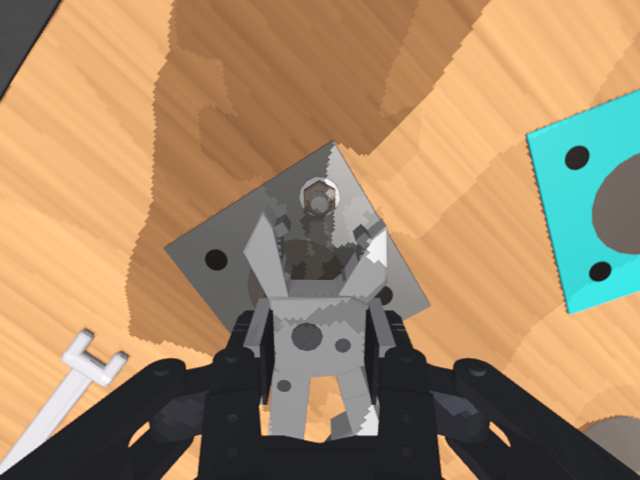

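```bash
python3 - <<'E'
from h import *
f=np.load('c4.npz');T,P=f['T'],f['P'];Z=P[...,2]
near=(np.hypot(P[...,0]-.4836,P[...,1]-.062)<.02)
for lo,hi in((.0125,.0185),(.024,.031)):
    m=near&(Z>lo)&(Z<hi); q=(T[m][:,:2]).astype(np.float32); r=cv2.minAreaRect(q); print(m.sum(),r,'world',cv2.minAreaRect((P[m][:,:2]*1000).astype(np.float32))[0])
# jaw inner edges: lateral extents of pliers points in front
m=(T[...,2]>-16)&(T[...,2]<2)&(T[...,0]>14)&(T[...,0]<60)&(abs(T[...,1])<45)
for x in range(14,48,3):
    w=np.sort(T[m&(abs(T[...,0]-x)<1.5)][:,1]); 
    if len(w)<3: continue
    g=np.diff(w);k=g.argmax(); print(x,np.round([w[0],w[k],w[k+1],w[-1]],1))
for x in (-8,-4,0,4,8):
    mm=(abs(T[...,0]-x)<1.)&(T[...,2]>-16)&(T[...,2]<-12)&(abs(T[...,1])<30); w=T[mm][:,1];print(x,w.min(),w.max())
E
```

```text
510 ((32.6616096496582, 1.1307039260864258), (19.07939338684082, 21.18609046936035), 27.07364273071289) world (483.4888610839844, 61.800994873046875)
330 ((32.513160705566406, 1.102980136871338), (11.114113807678223, 11.467838287353516), 55.579856872558594) world (483.607666015625, 61.88941955566406)
14 [-17.8 -17.8 -17.3  20.4]
17 [-19.1 -18.7 -18.3  22.6]
20 [-20.1 -10.5   8.4  25.7]
23 [-21.9  -9.5   9.3  25.7]
26 [-22.9  -9.4  11.7  25.6]
29 [-24.2 -12.3  13.1  25.4]
32 [-26.  -12.5  14.7  24.7]
35 [-25.8 -12.6  15.3  24.7]
38 [-24.7 -12.4  13.4  24.3]
41 [-23.1  -9.6  14.6  24.3]
44 [-21.4 -10.5  23.2  24.4]
47 [-19.9 -19.9 -19.7 -16. ]
-8 -16.04458349504227 17.96674018372449
-4 -16.181732455412043 17.936850134973522
0 -16.18613411368196 17.899398723629734
4 -16.17535973411333 17.978737263371613
8 -29.721588307542838 29.93385611010724
```

>>> play_rows --pt "-0.1 0 1.5 0 0 0 -0.6" --pt "-0.1 0 3.5 0 0 0 -0.6" --pt "-0.1 0 5.3 0 0 0 -0.6" --pt "-0.1 0 6.3 0 0 0 -0.6" --pt "-0.1 0 6.8 0 0 0 -0.6"

```text
clock: 7.85
position: [0.5082, 0.0848, 0.0308]
tool_rot: [-3.142, -0.001, -2.382]
force: [-0.5, 0.0, -4.4]
grip_width: 0.0338
finger_force: 100.3
```

>>> play_rows --pt "0 0 0.5 0 0 0 -0.6" --pt "0 0 1.0 0 0 0 -0.6" --pt "0 0 1.5 0 0 0 -0.6" --pt "0 0 2 0 0 0 -0.6" --pt "0 0 2.45 0 0 0 -0.6"

```text
clock: 8.35
position: [0.5085, 0.0849, 0.0065]
tool_rot: [-3.142, 0.0, -2.38]
force: [-0.6, -0.4, -3.5]
grip_width: 0.0339
finger_force: 100.6
```

```bash
python3 - <<'E'
from h import *
s=st(); p,d,ci=grab('wrist','w5.png')
cv2.imwrite('pics/w5c.png',cv2.resize(p[120:400,200:440,::-1],(480,560),interpolation=cv2.INTER_CUBIC))
E
```

```text
8.35 [0.5085 0.0849 0.0065] [-3.1415e+00  1.0000e-04 -2.3796e+00] F [-0.6 -0.4 -3.5] w 0.0339 100.62667870894074 [-0.2   0.71 -0.1   2.02  0.17  0.42  1.9 ]
```

View pics/w5c.png

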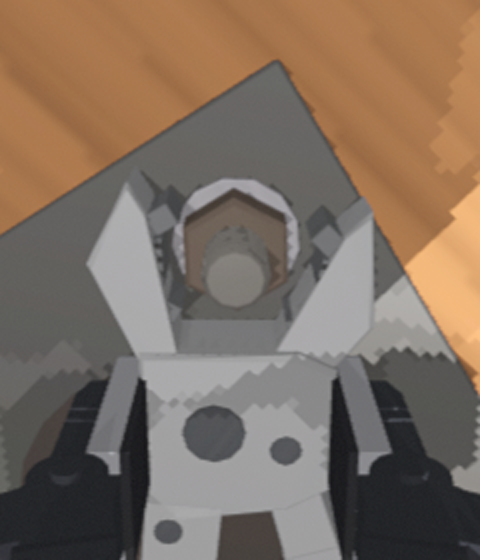

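>>> play_rows --pt "0 0 0 0 0 0 0" --pt "0 0 0 0 0 0 0.5" --pt "0 0 0 0 0 0 1" --pt "0 0 0 0 0 0 1" --pt "0 0 0 0 0 0 1"

```text
clock: 8.9
position: [0.5085, 0.085, 0.0069]
tool_rot: [-3.142, 0.0, -2.379]
force: [-0.1, 0.4, 0.7]
grip_width: 0.0853
finger_force: 0.0
```

>>> play_rows --pt "0 0 -1 0 0 0 1" --pt "0 0 -2.5 0 0 0 1" --pt "0 0 -4.5 0 0 0 1" --pt "0 0 -6.5 0 0 0.1 1" --pt "0 0 -8 0 0 0.24 1"

```text
clock: 9.4
position: [0.5087, 0.0849, 0.0887]
tool_rot: [3.141, 0.001, -2.624]
force: [-0.1, -0.0, -1.2]
grip_width: 0.0855
finger_force: 0.0
```

>>> play_rows --pt "0 0 0 0 0 0.14 1" --pt "0 0 0 0 0 0.28 1" --pt "0 0 0 0 0 0.42 1" --pt "0 0 0 0 0 0.56 1" --pt "0 0 0 0 0 0.7 1"

```text
clock: 9.9
position: [0.5085, 0.0851, 0.0876]
tool_rot: [3.141, 0.0, 2.958]
force: [-0.4, 0.4, -0.2]
grip_width: 0.0856
finger_force: 0.0
```

>>> play_rows --pt "0 0 0 0 0 0.14 1" --pt "0 0 0 0 0 0.28 1" --pt "0 0 0 0 0 0.42 1" --pt "0 0 0 0 0 0.56 1" --pt "0 0 0 0 0 0.7 1"

```text
clock: 10.4
position: [0.5084, 0.0853, 0.0875]
tool_rot: [3.141, -0.001, 2.258]
force: [0.3, 0.2, -0.1]
grip_width: 0.0852
finger_force: 0.0
```

>>> play_rows --pt "0 0 0 0 0 0.14 1" --pt "0 0 0 0 0 0.28 1" --pt "0 0 0 0 0 0.42 1" --pt "0 0 0 0 0 0.56 1" --pt "0 0 0 0 0 0.7 1"

```text
clock: 10.9
position: [0.5084, 0.0854, 0.0875]
tool_rot: [3.141, -0.001, 1.558]
force: [-0.7, 0.2, -0.4]
grip_width: 0.0857
finger_force: 0.0
```

>>> play_rows --pt "0 0 0 0 0 0.14 1" --pt "0 0 0 0 0 0.28 1" --pt "0 0 0 0 0 0.42 1" --pt "0 0 0 0 0 0.56 1" --pt "0 0 0 0 0 0.7 1"

```text
clock: 11.4
position: [0.5084, 0.0855, 0.0874]
tool_rot: [-3.141, -0.001, 0.858]
force: [-0.1, 0.4, 0.2]
grip_width: 0.0853
finger_force: 0.0
```

>>> play_rows --pt "2 0 0 0 0 0.1 1" --pt "4 -0.1 0 0 0 0.1 1" --pt "6 -0.2 0 0 0 0.1 1" --pt "6.5 -0.2 0 0 0 0.1 1" --pt "6.5 -0.2 0 0 0 0.1 1"

```text
clock: 11.9
position: [0.5491, 0.1361, 0.087]
tool_rot: [-3.141, -0.0, 0.765]
force: [-0.8, -0.7, -0.8]
grip_width: 0.0853
finger_force: 0.0
```

```bash
python3 - <<'E'
from h import *
s=st(); p,d,ci=grab('wrist','w6.png'); P=cloud(d,ci)
Rt=Ro.from_euler('xyz',s['tool_rot']).as_matrix(); T=(P-s['position'])@Rt*1000
np.savez('c6.npz',p=p,d=d,P=P,T=T)
Z=P[...,2]; m=(Z>.012)&(Z<.03)&(abs(T[...,1])<90)&(abs(T[...,0])<150)
for x in range(-60,140,10):
    w=np.sort(T[m&(abs(T[...,0]-x)<1.5)][:,1])
    if len(w)<3: continue
    k=np.nonzero(np.diff(w)>3)[0]; print(x,np.round([w[0],*np.c_[w[k],w[k+1]].ravel(),w[-1]],1))
E
```

```text
11.9 [0.5491 0.1361 0.087 ] [-3.141e+00 -4.000e-04  7.647e-01] F [-0.8 -0.7 -0.8] w 0.0853 0.0 [-0.83  0.77  0.73  1.9  -0.73  0.76 -0.49]
-60 [-10.  26.]
-50 [-8.1 26.2]
-40 [-11.6   0.6  12.4  27.1]
-30 [-14.4  -1.9  13.3  28.4]
-20 [-17.8  -4.8  14.5  29.3]
-10 [-20.5   2.9  15.4  30.6]
0 [-25.5  -9.9  -1.9   9.3  16.4  31.5]
10 [-30.7 -11.8   5.1  32.6]
20 [-35.4 -17.9  11.4  33.3]
30 [-40.6 -21.   17.9  34.3]
40 [-45.2 -23.4  20.4  35.6]
50 [-51.7 -25.8  24.4  34.8]
60 [-59.1 -41.6 -35.1 -28.2  23.8  35.5]
70 [-65.9 -49.4 -37.  -30.5]
80 [-72.7 -57.6 -38.7 -32.7]
90 [-80.1 -65.2 -40.6 -34.8]
100 [-78.2 -73.2 -41.9 -36. ]
```

View pics/w6.png

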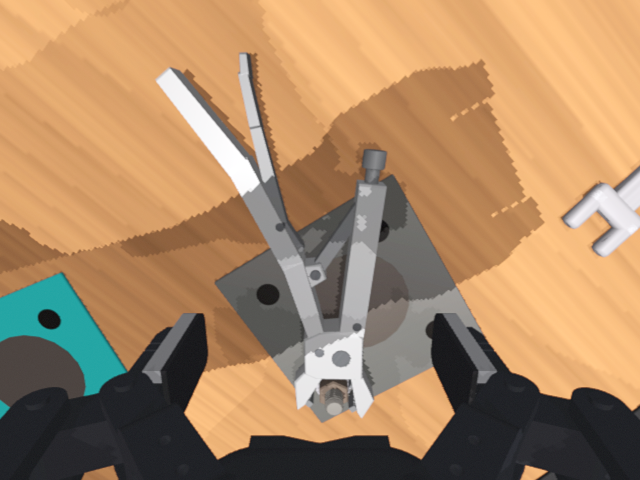

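>>> play_rows --pt "0 0.4 2.5 0 0 0 1" --pt "0 0.4 5 0 0 0 1" --pt "0 0.4 7 0 0 0 1" --pt "0 0.4 8.05 0 0 0 1" --pt "0 0.4 8.05 0 0 0 0.8"

```text
clock: 12.45
position: [0.5511, 0.1319, 0.0057]
tool_rot: [-3.141, 0.001, 0.763]
force: [0.1, -0.1, 0.2]
grip_width: 0.0767
finger_force: 0.0
```

>>> play_rows --pt "0 0 0 0 0 0 0.5" --pt "0 0 0 0 0 0 0.4" --pt "0 0 0 0 0 0 0.3" --pt "0 0 0 0 0 0 0.2" --pt "0 0 0 0 0 0 0.1" --squeeze 60

```text
clock: 12.95
position: [0.5535, 0.1317, 0.0083]
tool_rot: [3.139, -0.002, 0.763]
force: [-0.9, -5.6, 16.7]
grip_width: 0.0472
finger_force: 16.6
```

>>> play_rows --pt "0 0 0 0 0 0 0" --pt "0 0 0 0 0 0 -0.1" --pt "0 0 0 0 0 0 -0.2" --pt "0 0 0 0 0 0 -0.4" --pt "0 0 0 0 0 0 -0.6"

```text
clock: 13.45
position: [0.5542, 0.1313, 0.0085]
tool_rot: [3.137, -0.003, 0.762]
force: [2.9, -8.1, 17.7]
grip_width: 0.0312
finger_force: 58.1
```

>>> play_rows --pt "0 0 0 0 0 0 -0.6" --pt "0 0 0 0 0 0 -0.6" --pt "0 0 0 0 0 0 -0.6" --pt "0 0 0 0 0 0 -0.6" --pt "0 0 0 0 0 0 -0.6"

```text
clock: 13.95
position: [0.5542, 0.1314, 0.0085]
tool_rot: [3.137, -0.003, 0.762]
force: [3.2, -7.6, 17.3]
grip_width: 0.0314
finger_force: 58.1
```

```bash
cat > chk.py <<'E'
from h import *
s=st(); p,d,ci=grab('wrist','w7.png'); P=cloud(d,ci)
Rt=Ro.from_euler('xyz',s['tool_rot']).as_matrix(); T=(P-s['position'])@Rt*1000
Z=P[...,2]; m=(Z>.009)&(Z<.032)&(abs(T[...,1])<70)&(abs(T[...,0])<170)
for x in range(20,140,10):
    w=np.sort(T[m&(abs(T[...,0]-x)<1.5)][:,1])
    if len(w)<3: continue
    k=np.nonzero(np.diff(w)>3)[0]; print(x,np.round([w[0],*np.c_[w[k],w[k+1]].ravel(),w[-1]],1))
E
python3 chk.py
```

```text
13.95 [0.5542 0.1314 0.0085] [ 3.1373 -0.0032  0.7624] F [ 3.2 -7.6 17.3] w 0.0314 58.11969393573236 [-0.75  0.88  0.61  1.91 -0.84  0.63 -0.41]
20 [-18.7  -3.3   1.9  16.9]
30 [-19.9  -2.2   2.3  17.2]
40 [-21.1  -1.    2.8  17.9]
50 [-22.3   0.    6.9  16.9]
60 [-24.8 -10.2  -5.6   1.1   5.   17.2]
70 [-27.7 -14.3  -3.7   2.4]
80 [-30.5 -17.7  -2.    3.9]
90 [-33.4 -20.9  -0.4   5.3]
100 [-36.2 -24.4   1.5   8. ]
110 [-38.7 -27.8]
```

>>> play_rows --pt "-0.06 -0.99 -0.05 0 0 -0.1 -0.6" --pt "-0.23 -1.96 -0.1 0 0 -0.2 -0.6" --pt "-0.48 -2.92 -0.1 0 0 -0.3 -0.6" --pt "-0.84 -3.84 -0.1 0 0 -0.4 -0.6" --pt "-1.28 -4.73 -0.1 0 0 -0.5 -0.6"

```text
clock: 14.5
position: [0.5115, 0.1562, 0.0086]
tool_rot: [3.137, 0.001, 1.266]
force: [4.7, -16.1, 0.9]
grip_width: 0.0318
finger_force: 60.5
```

>>> play_rows --pt "-0.06 -0.99 0 0 0 -0.1 -0.6" --pt "-0.23 -1.96 0 0 0 -0.2 -0.6" --pt "-0.48 -2.92 0 0 0 -0.3 -0.6" --pt "-0.84 -3.84 0 0 0 -0.4 -0.6" --pt "-1.28 -4.73 0 0 0 -0.5 -0.6"

```text
clock: 15.0
position: [0.4637, 0.1576, 0.0086]
tool_rot: [3.136, 0.003, 1.765]
force: [12.1, -20.9, 7.3]
grip_width: 0.0307
finger_force: 67.8
```

>>> play_rows --pt "-0.06 -0.99 0 0 0 -0.1 -0.6" --pt "-0.06 -0.99 0 0 0 -0.1 -0.6" --pt "-0.06 -0.99 0 0 0 -0.1 -0.6" --pt "-0.06 -0.99 0 0 0 -0.1 -0.6" --pt "-0.06 -0.99 0 0 0 -0.1 -0.6"

```text
clock: 15.5
position: [0.4538, 0.1548, 0.0089]
tool_rot: [3.137, 0.003, 1.861]
force: [7.1, -20.6, 18.4]
grip_width: 0.0309
finger_force: 71.3
```

```bash
python3 chk.py; python3 - <<'E'
from h import *
for n in('top','scene'):
    p,d,ci=grab(n,n+'8.png'); P=cloud(d,ci); Z=P[...,2]; print(n,proj(ci,[.4836,.062,.02]))
E
```

```text
15.5 [0.4538 0.1548 0.0089] [3.1374 0.0034 1.8608] F [  7.1 -20.6  18.4] w 0.0309 71.30766447284259 [-0.67  0.71  0.29  2.13 -0.54  0.37  0.35]
20 [-19.3  -4.3   1.   15.7]
30 [-20.7  -3.4   1.3  16.1]
40 [-22.   -2.3   1.6  16.3]
50 [-23.1  -1.2   5.6  13.3]
60 [-25.8 -11.3  -6.5  -0.2   3.3  16.3]
70 [-28.8 -15.3  -5.3   1.1]
80 [-31.7 -18.6  -3.6   2.4]
90 [-34.7 -22.1  -1.9   3.9]
100 [-37.6 -25.6  -0.    6.2]
110 [-40.6 -29.    4.6   5.2]
top [301.29698964 286.68093621]
scene [366.15025874 239.76478502]
```

>>> play_rows --pt "0 0 0 0 0 0 -0.2" --pt "0 0 0 0 0 0 0.2" --pt "0 0 0 0 0 0 0.6" --pt "0 0 0 0 0 0 1" --pt "0 0 0 0 0 0 1"

```text
clock: 16.15
position: [0.4513, 0.158, 0.0075]
tool_rot: [3.141, -0.0, 1.864]
force: [-0.1, -0.3, 0.4]
grip_width: 0.0854
finger_force: 0.0
```

>>> play_rows --pt "0 0 -1 0 0 0 1" --pt "0 0 -2.5 0 0 0 1" --pt "0 0 -4.5 0 0 0 1" --pt "0 0 -6 0 0 0 1" --pt "0 0 -6 0 0 0 1"

```text
clock: 16.65
position: [0.4521, 0.1582, 0.0693]
tool_rot: [3.139, -0.001, 1.864]
force: [0.8, 0.2, -0.5]
grip_width: 0.0852
finger_force: 0.0
```

```bash
sed -i 's/range(20,140,10)/range(-60,140,10)/' chk.py; python3 chk.py
```

```text
16.65 [0.4521 0.1582 0.0693] [ 3.1389e+00 -6.0000e-04  1.8639e+00] F [ 0.8  0.2 -0.5] w 0.0852 0.0 [-0.76  0.6   0.4   2.12 -0.47  0.5   0.29]
-60 [-21.5  14.4]
-50 [-16.8  14.1]
-40 [-16.5  -5.2   0.4  15.1]
-30 [-16.4  -4.6   0.9  15.3]
-20 [-15.5  15.6]
-10 [-15.8  16.4]
0 [-17.2  16.7]
10 [-18.1  -2.9   1.9  17.5]
20 [-19.4  -3.9   3.3  18.3]
30 [-21.1  -2.9   3.7  18.5]
40 [-22.4  -1.8   4.2  19.2]
50 [-23.9  -0.8   5.8  18.6]
60 [-27.1 -13.2  -6.3   0.2   6.7  12. ]
70 [-30.  -16.8  -5.2   1.1]
80 [-33.1 -20.4  -3.3   2.5]
90 [-36.  -23.9  -1.8   3.4]
100 [-38.9 -27.2   1.4   6.5]
110 [-36.3 -30.9]
```

>>> play_rows --pt "2.5 -0.5 0 0 0 0 1" --pt "5 -1 0 0 0 0 1" --pt "7.5 -1.5 0 0 0 0 1" --pt "9.6 -1.7 0 0 0 0 1" --pt "9.6 -1.7 0 0 0 0 1"

```text
clock: 17.2
position: [0.4059, 0.2471, 0.0667]
tool_rot: [-3.141, -0.001, 1.868]
force: [1.1, -1.9, 0.1]
grip_width: 0.0854
finger_force: 0.0
```

>>> play_rows --pt "0 0 1.5 0 0 0 1" --pt "0 0 3.5 0 0 0 1" --pt "0 0 5 0 0 0 1" --pt "0 0 6 0 0 0 1" --pt "0 0 6.3 0 0 0 1"

```text
clock: 17.7
position: [0.4071, 0.2439, 0.0033]
tool_rot: [-3.14, 0.001, 1.863]
force: [-0.0, 0.2, -0.2]
grip_width: 0.0854
finger_force: 0.0
```

>>> play_rows --pt "0 0 0 0 0 0 0.6" --pt "0 0 0 0 0 0 0.3" --pt "0 0 0 0 0 0 0.1" --pt "0 0 0 0 0 0 0" --pt "0 0 0 0 0 0 -0.05" --squeeze 30

```text
clock: 18.2
position: [0.4068, 0.2448, 0.0046]
tool_rot: [-3.141, -0.0, 1.864]
force: [-4.6, -2.2, 8.0]
grip_width: 0.0408
finger_force: 5.5
```

```bash
sed -i 's/range(-60,140,10)/range(-80,60,10)/' chk.py; python3 chk.py
```

```text
18.2 [0.4068 0.2448 0.0046] [-3.1407e+00 -4.0000e-04  1.8642e+00] F [-4.6 -2.2  8. ] w 0.0408 5.5109867642204335 [-0.89  0.72  0.3   2.14 -0.58  0.36  0.18]
-50 [-2.9  0.8  5.   5.   8.8 13.5]
-40 [-6.5 15.5 25.3 26.7]
-30 [-9.6  4.1  9.5 15.4]
-20 [-12.6   0.4  10.3  16.2]
-10 [-21.7 -21.2 -15.4  -2.8  11.1  19.6]
0 [-21.6  -6.5  12.1  19.5]
10 [-28.1  -9.8  15.4  26. ]
```

>>> play_rows --pt "0 0 -0.1 0 0 0 -0.1" --pt "0 0 -0.15 0 0 0 -0.15" --pt "0 0 -0.15 0 0 0 -0.2" --pt "0 0 -0.15 0 0 0 -0.25" --pt "0 0 -0.15 0 0 0 -0.3"

```text
clock: 18.75
position: [0.4071, 0.2447, 0.0058]
tool_rot: [-3.141, -0.0, 1.864]
force: [-3.6, 0.7, 1.8]
grip_width: 0.0298
finger_force: 2.6
```

```bash
python3 chk.py
```

```text
18.75 [0.4071 0.2447 0.0058] [-3.1411e+00 -1.0000e-04  1.8639e+00] F [-3.6  0.7  1.8] w 0.0298 2.5615492751603597 [-0.89  0.72  0.3   2.14 -0.57  0.36  0.18]
-50 [ 0.4  4.2 13.2 15.8]
-40 [-1.6 15.1]
-30 [-4.8 14.5]
-20 [-7.5 13.6]
-10 [-16.2 -15.9 -10.1   2.3   7.9  14. ]
0 [-16.2  -1.2   7.7  14. ]
10 [-22.9  -4.3  10.   20.6]
```

>>> play_rows --pt "0 0 0 0 0 0 -0.35" --pt "0 0 0 0 0 0 -0.4" --pt "0 0 0 0 0 0 -0.45" --pt "0 0 0 0 0 0 -0.5" --pt "0 0 0 0 0 0 -0.5"

```text
clock: 19.3
position: [0.4078, 0.2449, 0.0059]
tool_rot: [3.141, -0.0, 1.864]
force: [-1.0, 3.8, -0.9]
grip_width: 0.021
finger_force: 4.3
```

```bash
python3 chk.py; python3 - <<'E'
from h import *
p,d,ci=grab('top','t9.png'); u,v=proj(ci,[.46,.14,.02]).astype(int); print(u,v)
t=p[v-60:v+75,u-75:u+75]; q,_,cs=grab('scene'); a,b=proj(cs,[.45,.14,.02]).astype(int)
s=q[b-60:b+75,a-75:a+75]
cv2.imwrite('pics/rel.png',cv2.resize(np.hstack([t,s])[:,:,::-1],None,fx=2.6,fy=2.6,interpolation=cv2.INTER_CUBIC))
E
```

```text
19.3 [0.4078 0.2449 0.0059] [ 3.1407e+00 -1.0000e-04  1.8638e+00] F [-1.   3.8 -0.9] w 0.021 4.336691034950491 [-0.89  0.72  0.3   2.14 -0.57  0.36  0.18]
-80 [57.6 62.7]
-40 [ 4.5 15.6]
-30 [ 1.2 14.8]
-20 [-2.  10.8]
-10 [-11.8 -11.7  -5.5   9.8]
0 [-11.8 -11.7  -8.4   9.8]
10 [-19.3  -0.5   3.3  16.3]
266 296
```

>>> play_rows --pt "0 0 0 0 0 0 -0.3" --pt "0 0 0 0 0 0 0" --pt "0 0 0 0 0 0 0.4" --pt "0 0 0 0 0 0 0.7" --pt "0 0 0 0 0 0 1"

```text
clock: 19.95
position: [0.4074, 0.2446, 0.0058]
tool_rot: [-3.142, 0.0, 1.864]
force: [0.1, 0.1, 0.2]
grip_width: 0.0832
finger_force: 0.0
```

>>> play_rows --pt "0 0 -1.5 0 0 0 1" --pt "0 0 -4.5 0 0 0 1" --pt "0 0 -8 0 0 0 1" --pt "-3 0 -12 0 0 0 1" --pt "-6 0 -15 0 0 0 1"

```text
clock: 20.45
position: [0.4248, 0.1868, 0.1577]
tool_rot: [3.141, -0.0, 1.865]
force: [0.7, -0.0, -0.3]
grip_width: 0.0853
finger_force: 0.0
```

>>> play_rows --pt "-4 0.5 0 0 0 0 1" --pt "-8 1 0 0 0 0 1" --pt "-12 1.5 0 0 0 0 1" --pt "-12 1.5 0 0 0 0 1" --pt "-12 1.5 0 0 0 0 1"

```text
clock: 20.95
position: [0.4737, 0.0758, 0.1557]
tool_rot: [-3.141, -0.0, 1.862]
force: [-0.6, -0.2, -0.2]
grip_width: 0.0852
finger_force: 0.0
```

```bash
python3 - <<'E'
from h import *
st(); p,d,ci=grab('wrist','w10.png'); np.savez('pl2.npz',p=p,d=d,P=cloud(d,ci),**{k:np.array(x) for k,x in ci.items()})
print(proj(ci,[.4836,.062,.02]))
E
```

```text
20.95 [0.4737 0.0758 0.1557] [-3.1414 -0.      1.8615] F [-0.6 -0.2 -0.2] w 0.0852 0.0 [-0.7   0.46  0.55  2.07 -0.37  0.71  0.38]
[328.1830796  248.37335223]
```

View pics/w10.png

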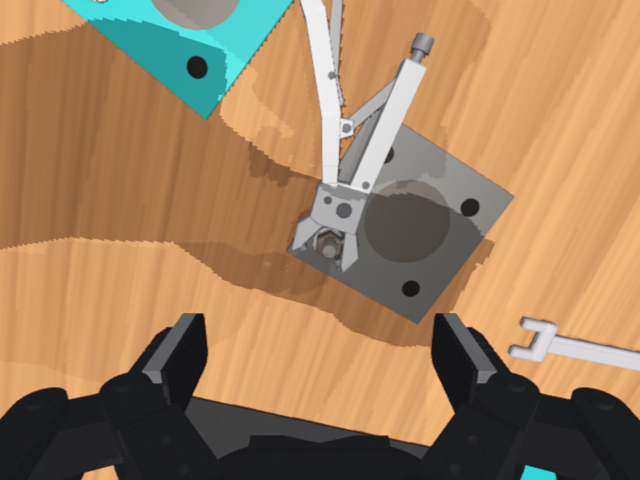

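```bash
cat > pl2.py <<'E'
from h import *
f=np.load('pl2.npz'); p,d,P=f['p'],f['d'],f['P']; ci={k:f[k] for k in('fx','fy','cx','cy','R','t')}
riv=ray(ci,344,210,.0215)[:2]; Z=P[...,2]
print('rivet',riv,'z cheeks',np.median(Z[192:205,325:345]))
m=(Z>.0165)&(Z<.0245)&(np.hypot(P[...,0]-riv[0],P[...,1]-riv[1])<.14)
Q=P[m][:,:2]; th=1.58+np.pi
for it in range(4):
    ex=np.array([np.cos(th),np.sin(th)]);ey=np.array([-ex[1],ex[0]]); q=np.c_[(Q-riv)@ex,(Q-riv)@ey]*1000
    xs=np.arange(-90,-30,3.);e=np.array([np.percentile(q[abs(q[:,0]-x)<1.5][:,1],99) for x in xs]); a,b=np.polyfit(xs,e,1); print(th,a,a*-65+b)
    th+=np.arctan(a)+np.arctan(10/93)
for x in range(-10,12,4):
    w=q[abs(q[:,0]-x)<1.5][:,1]; print(x,w.min(),w.max())
near=np.hypot(P[...,0]-.4836,P[...,1]-.062)<.0125
for lo,hi in((.0125,.0185),(.024,.031)):
    k=near&(Z>lo)&(Z<hi); print(k.sum(),cv2.minAreaRect((P[k][:,:2]*1000).astype(np.float32)))
s=observe(); ex=np.array([np.cos(th),np.sin(th)]);ey=np.array([-ex[1],ex[0]])
print('th',th,'ex',ex,'nut in pliers',((np.array([.4836,.062])-riv)@ex,(np.array([.4836,.062])-riv)@ey))
w=q[abs(q[:,0])<9][:,1]; yc=(np.percentile(w,1)+np.percentile(w,99))/2000
G=riv+ey*yc; print('grip',G,yc); D=G-s['position'][:2]; y=s['tool_rot'][2]
print('tool shift', D@[np.cos(y),np.sin(y)], D@[np.sin(y),-np.cos(y)], 'turn', -( (th-np.pi-y+np.pi)%(2*np.pi)-np.pi), s['position'][2])
E
python3 pl2.py
```

```text
rivet [0.48577464 0.09393857] z cheeks 0.02081879384890939
4.721592653589793 -0.11359418755798598 19.082678990873255
4.715598633941059 -0.10672926612366777 18.675035763224095
4.716387199584066 -0.10747501502880616 18.72564162985823
4.7164384737283935 -0.10752057525160143 18.728895215006084
-10 -22.760678961506684 13.356096791960477
-6 -22.73181817012067 13.265295969753453
-2 -22.72125735445576 13.662972857514932
2 -22.729928916107728 13.671601644257603
6 -22.649088178768466 13.664338656306004
10 -22.66491832269691 13.483198426951141
328 ((484.966552734375, 62.05561065673828), (19.492637634277344, 21.97266960144043), 77.14321899414062)
187 ((484.5309753417969, 61.99965286254883), (11.180249214172363, 11.348437309265137), 16.76915168762207)
th 4.716444708119234 ex [ 0.00405572 -0.99999178] nut in pliers (np.float64(0.03192948785319891), np.float64(-0.002304159051701375))
grip [0.48113318 0.09391975] -0.004641505715739067
tool shift 0.014155599117589252 0.012270835868928213 turn 0.2885247668203075 0.1556903089128353
```

>>> play_rows --pt "1 0.6 1 0 0 0.14 1" --pt "1.4 1.2 4 0 0 0.29 1" --pt "1.4 1.2 7 0 0 0.29 1" --pt "1.4 1.2 9.5 0 0 0.29 1" --pt "1.4 1.2 11 0 0 0.29 1"

```text
clock: 21.5
position: [0.4799, 0.0948, 0.0439]
tool_rot: [-3.139, 0.0, 1.576]
force: [0.9, -0.4, 1.2]
grip_width: 0.0852
finger_force: 0.0
```

>>> play_rows --pt "0 0 1.5 0 0 0 1" --pt "0 0 3 0 0 0 1" --pt "0 0 3.9 0 0 0 1" --pt "0 0 3.9 0 0 0 1" --pt "0 0 3.9 0 0 0 1"

```text
clock: 22.0
position: [0.4811, 0.0939, 0.0071]
tool_rot: [-3.142, -0.0, 1.574]
force: [0.2, 1.0, -0.8]
grip_width: 0.0852
finger_force: 0.0
```

>>> play_rows --pt "0 0 0 0 0 0 0.3" --pt "0 0 0 0 0 0 0.1" --pt "0 0 0 0 0 0 -0.2" --pt "0 0 0 0 0 0 -0.5" --pt "0 0 0 0 0 0 -0.6" --squeeze 100

```text
clock: 22.5
position: [0.4818, 0.0938, 0.0075]
tool_rot: [3.14, -0.001, 1.574]
force: [-1.7, -0.3, 13.3]
grip_width: 0.0341
finger_force: 98.2
```

>>> play_rows --pt "0 0 -0.5 0 0 0 -0.6" --pt "0 0 -1.2 0 0 0 -0.6" --pt "0 0 -2.2 0 0 0 -0.6" --pt "0 0 -4 0 0 0 -0.6" --pt "0 0 -6.5 0 0 0 -0.6"

```text
clock: 23.0
position: [0.4802, 0.0931, 0.0723]
tool_rot: [-3.14, 0.001, 1.573]
force: [0.3, 0.9, -3.8]
grip_width: 0.0335
finger_force: 101.2
```

```bash
python3 - <<'E'
from h import *
s=st(); p,d,ci=grab('wrist','w11.png'); P=cloud(d,ci);Z=P[...,2]
for n in('top','scene'):
    p,d,ci=grab(n); P=cloud(d,ci); Z=P[...,2]
    near=np.hypot(P[...,0]-.4836,P[...,1]-.062)<.016
    k=near&(Z>.0125)&(Z<.0185);print(n,k.sum(),near.sum(),cv2.minAreaRect((P[k][:,:2]*1000).astype(np.float32)) if k.sum()>4 else '')
E
```

```text
23.0 [0.4802 0.0931 0.0723] [-3.1395e+00  7.0000e-04  1.5734e+00] F [ 0.3  0.9 -3.8] w 0.0335 101.19128574617207 [-0.68  0.63  0.5   2.09 -0.57  0.55  0.24]
top 0 428 
scene 31 561 ((486.1678466796875, 62.24174499511719), (18.396947860717773, 16.749027252197266), 32.41083908081055)
```

>>> play_rows --pt "-1.5 0.2 -1 0 0 0 -0.6" --pt "-5 0.8 -1 0 0 0 -0.6" --pt "-9 1.3 -1 0 0 0 -0.6" --pt "-13 1.9 -1 0 0 0 -0.6" --pt "-17 2.5 -1 0 0 0 -0.6"

```text
clock: 23.65
position: [0.506, -0.0784, 0.0812]
tool_rot: [-3.14, 0.0, 1.574]
force: [1.8, 1.4, -5.0]
grip_width: 0.0334
finger_force: 101.2
```

>>> play_rows --pt "-4 0.6 0 0 0 0 -0.6" --pt "-9 1.2 0 0 0 0 -0.6" --pt "-14 2 0 0 0 0 -0.6" --pt "-18.5 2.6 0 0 0 0 -0.6" --pt "-21.4 2.9 0 0 0 0 -0.6"

```text
clock: 24.15
position: [0.535, -0.2947, 0.0812]
tool_rot: [-3.141, 0.001, 1.571]
force: [0.3, 0.0, -4.4]
grip_width: 0.0339
finger_force: 101.3
```

>>> play_rows --pt "0 0 0 0 0 0 -0.6" --pt "0 0 1 0 0 0 -0.6" --pt "0 0 2.5 0 0 0 -0.6" --pt "0 0 4 0 0 0 -0.6" --pt "0 0 5 0 0 0 -0.6"

```text
clock: 24.65
position: [0.5357, -0.289, 0.0296]
tool_rot: [-3.14, -0.001, 1.575]
force: [-0.7, -0.1, -5.0]
grip_width: 0.0341
finger_force: 101.2
```

```bash
python3 - <<'E'
from h import *
s=st(); p,d,ci=grab('wrist','w12.png'); P=cloud(d,ci);Z=P[...,2]
Rt=Ro.from_euler('xyz',s['tool_rot']).as_matrix(); T=(P-s['position'])@Rt*1000
m=(abs(T[...,1])<50)&(abs(T[...,0])<110)&(Z>.01)&(Z<.06)
for x in range(-10,110,10): 
    k=m&(abs(T[...,0]-x)<2); print(x,k.sum(),np.percentile(Z[k],[10,50,90]) if k.sum()>5 else '')
p,d,ci=grab('top')
P=cloud(d,ci); b=(p.max(-1)<45)&(P[...,0]>.35)&(P[...,1]<-.05)&(P[...,1]>-.45)&(P[...,0]<.72)&(P[...,2]<.01)
print('mat',P[b][:,:2].min(0),P[b][:,:2].max(0),np.median(P[b][:,2]))
E
```

```text
24.65 [ 0.5357 -0.289   0.0296] [-3.1397e+00 -1.2000e-03  1.5749e+00] F [-0.7 -0.1 -5. ] w 0.0341 101.20553696528077 [ 0.12  0.82  0.42  1.79 -0.52  0.65  0.85]
-10 908 [0.04189871 0.0426178  0.04510419]
0 991 [0.04190543 0.0427574  0.04823601]
10 2242 [0.0407831  0.04298625 0.05686154]
20 1109 [0.03147751 0.04137556 0.042479  ]
30 896 [0.03983893 0.04151317 0.04238462]
40 956 [0.03962982 0.04137016 0.04222865]
50 1172 [0.03980757 0.04108408 0.04203088]
60 1604 [0.03573463 0.04067496 0.04176549]
70 1662 [0.03538252 0.04046696 0.04163616]
80 1737 [0.03518876 0.04031944 0.04141355]
90 1683 [0.03554308 0.040282   0.04129919]
100 1721 [0.03600014 0.04017365 0.04121362]
mat [ 0.50030162 -0.35514092] [ 0.67140974 -0.11069242] 0.0021811797102566912
```

>>> play_rows --pt "0 0 0.7 0 0 0 -0.6" --pt "0 0 1.4 0 0 0 -0.6" --pt "0 0 1.9 0 0 0 -0.6" --pt "0 0 2.15 0 0 0 -0.6" --pt "0 0 2.25 0 0 0 -0.6"

```text
clock: 25.25
position: [0.5362, -0.2903, 0.0091]
tool_rot: [-3.141, -0.0, 1.574]
force: [-0.3, -0.5, -4.0]
grip_width: 0.0339
finger_force: 101.3
```

>>> play_rows --pt "0 0 0 0 0 0 -0.6" --pt "0 0 0 0 0 0 -0.2" --pt "0 0 0 0 0 0 0.2" --pt "0 0 0 0 0 0 0.6" --pt "0 0 0 0 0 0 1"

```text
clock: 25.75
position: [0.5365, -0.2904, 0.0096]
tool_rot: [3.141, 0.0, 1.574]
force: [0.1, -0.3, 0.7]
grip_width: 0.076
finger_force: 0.0
```

>>> play_rows --pt "0 0 0 0 0 0 1" --pt "0 0 -1 0 0 0 1" --pt "0 0 -3 0 0 0 1" --pt "0 0 -6 0 0 0 1" --pt "0 0 -10 0 0 0 1"

```text
clock: 26.25
position: [0.5355, -0.29, 0.1101]
tool_rot: [-3.14, -0.001, 1.573]
force: [0.4, 0.3, 0.5]
grip_width: 0.0859
finger_force: 0.0
```

>>> play_rows --pt "2 -1 -4 0 0 0 1" --pt "4 -1 -8 0 0 0 1" --pt "4 -1 -10 0 0 0 1" --pt "4 -1 -10 0 0 0 1" --pt "4 -1 -10 0 0 0 1"

```text
clock: 26.75
position: [0.5262, -0.2502, 0.2098]
tool_rot: [3.141, -0.0, 1.574]
force: [0.4, 0.7, -0.4]
grip_width: 0.0856
finger_force: 0.0
```

```bash
python3 - <<'E'
from h import *
s=st(); p,d,ci=grab('wrist','w13.png'); P=cloud(d,ci);Z=P[...,2]
m=(Z>.0115)&(Z<.03)&(P[...,0]>.38)&(P[...,0]<.62)&(P[...,1]>-.36)&(P[...,1]<-.08)
print(m.sum(),np.percentile(Z[m],[5,50,95]))
for y in np.arange(-.34,-.1,.02):
    k=m&(abs(P[...,1]-y)<.0015)
    w=np.sort(P[k][:,0])*1000
    if len(w)>5:
        j=np.nonzero(np.diff(w)>3)[0]; print(round(y,2),np.round([w[0],*np.c_[w[j],w[j+1]].ravel(),w[-1]],1),np.round(np.median(Z[k]),4))
p,d,ci=grab('top'); a=cv2.imread('pics/top0.png')[:,:,::-1]
df=cv2.absdiff(p,np.ascontiguousarray(a)).max(-1); print('spanner diff',(df[125:215,300:330]>60).sum(),'can/jar',(df[190:310,130:190]>60).sum())
E
```

```text
26.75 [ 0.5262 -0.2502  0.2098] [ 3.1407 -0.      1.5739] F [ 0.4  0.7 -0.4] w 0.0856 0.0 [-0.06  0.55  0.59  1.76 -0.37  0.95  0.68]
8863 [0.01445018 0.01942198 0.0210759 ]
-0.32 [511.1 521.4 548.8 561.1] 0.0181
-0.3 [517.8 553.4] 0.0202
-0.28 [517.8 552.9] 0.0201
-0.26 [514.3 525.8 539.9 554.9] 0.0199
-0.24 [507.5 530.1 542.1 557.1] 0.0196
-0.22 [499.2 517.1 529.1 539.5 544.3 558.9] 0.0195
-0.2 [488.9 506.9 542.5 560.6] 0.0196
-0.18 [478.7 502.2 552.2 559.9] 0.0167
-0.16 [465.2 481.  491.1 497.7] 0.0189
-0.14 [450.5 465.5 487.8 493.4] 0.0189
-0.12 [486.9 490.6] 0.0168
spanner diff 0 can/jar 0
```

>>> play_rows --pt "4 -0.8 0 0 0 0 1" --pt "8.5 -1.6 0 0 0 0 1" --pt "13 -2.4 0 0 0 0 1" --pt "17.5 -3 0 0 0 0 1" --pt "22 -3.6 0 0 0 0 1"

```text
clock: 27.35
position: [0.4886, -0.0291, 0.2086]
tool_rot: [-3.14, 0.0, 1.573]
force: [0.9, 0.6, -0.2]
grip_width: 0.0854
finger_force: 0.0
```

>>> play_rows --pt "4 0 1.5 0 0 0 1" --pt "8 0 4 0 0 0 1" --pt "10 0 8 0 0 0 1" --pt "10 0 10 0 0 0 1" --pt "10 0 10 0 0 0 1"

```text
clock: 27.85
position: [0.4874, 0.0693, 0.1066]
tool_rot: [-3.136, 0.002, 1.574]
force: [1.1, -0.0, 1.1]
grip_width: 0.0853
finger_force: 0.0
```

```bash
python3 - <<'E'
from h import *
s=st(); p,d,ci=grab('wrist'); P=cloud(d,ci);Z=P[...,2]
near=np.hypot(P[...,0]-.4836,P[...,1]-.062)<.025
for lo in(.012,.013,.0138):
    k=near&(Z>lo)&(Z<.0185); print(k.sum(),cv2.minAreaRect((P[k][:,:2]*1000).astype(np.float32)))
E
```

```text
27.85 [0.4874 0.0693 0.1066] [-3.1365e+00  2.1000e-03  1.5742e+00] F [ 1.1 -0.   1.1] w 0.0853 0.0 [-0.63  0.56  0.49  2.06 -0.45  0.62  0.18]
413 ((484.1437683105469, 62.16802215576172), (19.071157455444336, 21.05357551574707), 74.58489227294922)
394 ((484.12841796875, 62.101837158203125), (18.791486740112305, 21.072769165039062), 73.85137176513672)
339 ((484.1191711425781, 62.10541534423828), (18.5556697845459, 20.989606857299805), 76.44107055664062)
```

```bash
python3 -c "
from workcell import bot
print(bot.job_done())"
```

```text
the job is handed in; nothing more can be done
None
```

The job is handed in after about 28 s of robot time (the judge's verdict isn't shown): the pliers locked on the nut and turned it about 60° anticlockwise by my measurement. I then released them on the nut and laid them open and flat on the mat; the spanner, oil can and screw jar look unmoved in the top camera.

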